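# Tap the tool holder home in the sharpening jig

### The arm

A 6-joint arm with a two-finger parallel gripper is mounted at the origin on the work surface. World frame = base frame: x ahead of the robot, y to its left, z up, the work surface at z = 0. Lengths are in m, angles in rad, forces in N, time in s.
With the tool pointing down it reaches from about 0.25 to 0.775 m from the base axis. Payload 8.9 kg.
Tool frame: the origin (TCP) lies between the finger pads; the fingertips stand 8 mm ahead of it and the grasp point (between the pads) lies 11 mm behind it (robot.tcp_to_tips is the distance from the TCP to the fingertips, in m); z points along the fingers, y is the direction in which the jaws open and shut (so a half turn about z gives the same grasp; the last joint's range is limited). The gripper opens to 85 mm and grips with 20 to 120 N. Pads are 22 mm wide; open, the fingers measure 114 mm over their backs; the gripper's body (76 mm by 85 mm) begins 54 mm behind the grasp point. The pads swing forward as they close: fully open they stand 13 mm farther back than shut.
Start: joints at [1.136, 0.291, -0.153, 1.127, 0, 1.431], TCP at [0.153, 0.502, 0.239] pointing down, gripper open.
Joint ranges: [-2.52, 2.52], [-0.91, 1.74], [-1.3, 1.37], [-1.96, 2.02], [-1.52, 1.47], [-3.14, 3.14]. Speed limits (rad/s): [2.22, 2.22, 2.79, 3.14, 3.14, 3.14].

### API

Orientations are given as a unit quaternion [x, y, z, w].
In Python, from plant import robot gives the robot as it stands.
- The arm moves only by the tool step_arm, never from a script. Its argument "series" is a list of rows, each a list of 5 numbers: the finger opening in mm, from 0 to 85.4, then the shift along the tool's x, y, z in mm, then the turn about the tool's z in degrees. In form: [[grip, tx, ty, tz, yaw], ...]. A call has 1 to 8 rows; each row is the pose to reach, as a shift and turn from the pose measured when the call began, along the tool's axes at that moment; what a row does not reach only later rows make up. A row lasts 1/10 s, in which the tool goes at most 50 mm and 8.59 degrees, less where a joint would pass 70% of its speed; a pose out of reach is approached as far as the arm can. A call with a gripper value outside its range is refused whole. The fingers move at their own pace and stop on an object; "grip_force" is the grip in N (left out, the last holds). Time passes only in rows, so rows that repeat a pose let the fingers close. It gives the time, the measured TCP pose, the force and the opening at its end, in the units of the state.
- robot.sense(): the state, without advancing time (a new reading comes with each control period).
- robot.capture(name): name is "side" or "top" or "wrist"; returns a dict with "pixels" (480x640x3 uint8, blue, green, red), "camera_matrix" (3x3 intrinsics, pixels), "k1" (the pictures are not rectified: a ray, as slopes to the right and down, at radius r is drawn at 1 + k1 r^2 times it, then the intrinsics apply), "R" (3x3) and "t" (3): a world point X has camera coordinates R X + t; the wrist camera has in their place "tool_from_camera" (4x4, takes a point from camera to tool coordinates, whose origin is the TCP and whose axes are the flange's). Camera axes: x right, y down, z forward; pixel columns grow to the right and rows downward; lengths in m; the calibration is good to about 2 mm. A picture is of the moment at which its call begins: read the wrist's pose just before it. There is no depth.
- robot.close_job(): hands the job in, once; it reports no verdict.
The state is a dict: "time_s": time; "joint_pos": joint angles; "dq": joint speeds; "effort": joint torques, N m; "tcp_pos": TCP position; "tool_rot": TCP orientation; "force": force on the tool from outside, world axes, zero at the start; "wrist_torque": the same for the moment, N m; "width": finger opening in m.
Only numpy, scipy, OpenCV 4.12 (cv2) and the standard library are available. Lean on these libraries where they do the work, as an engineer would, in place of code of your own. Each camera call takes 0.05 s, during which the arm holds its last target. There are 200 camera calls.

### The job

Set up the sharpening jig: take the brass drift bar from its wooden rest and, pushing only with the drift, nudge the steel tool holder along the guide, slowly and a little at a time, under the grey hood until it just meets the sprung stop hidden inside, and leave it resting against that stop. The stop is delicate, so feel for it and press it only gently. Then lay the drift back in its rest; keep your gripper off the holder and leave everything else on the bench where it is.

Things in the scene. Friction and masses are not known exactly. Their poses are not given: they have to be found in the camera images.
- bed: Fixed bed of the sharpening jig: dark steel plate 290 long (x), 100 wide (y), 8 thick, reaching from x = -150 to +140 mm. Origin on the bench, on the guide's centre line, directly below the mouth of the hood; +x is the way the holder must be pushed (into the hood), z up.
- guide (a point): Start of the guide on the bed's centre line, at x = -45 mm of the bed, on the plate's top (8 above the bench); axes as the bed's. From here to +135 two steel rails, 10 high (top 18 above the bench) and 14 wide, leave a 43 wide channel for the holder.
- hood: Grey sheet-metal hood on the bed; same origin and axes as bed. It covers x = 0 to 140 mm, is 96 wide, flat top 68 above the bench, with a round wheel guard on it from x = 43 to 127, up to 153 high. Open mouth at x = 0: 47 wide, ceiling 62 above the bench. More than 15 N on the stop inside damages it.
- mouth (a point): Centre of the hood's mouth, 34 above the bench; axes as the bed's. The unseen, unmeasured stop pad (24 wide, 16 tall) is on this level, its face anywhere from 55 to 90 mm further along +x. It is sprung: from first touch it adds about 2.5 N per mm (up to 8 mm) to the holder's steady friction of 1 to 5 N. Draw the drift back slowly and the holder stays touching the pad.
- holder: Steel tool holder, loose block 80 long (x), 40 wide, 40 tall, low screw heads on top, about 0.6 kg, in the guide. Origin: centre of its underside, 8 above the bench; x as the bed's, so the rear face, the one to push, is at x = -40. At first its front is 5 to 20 mm under the hood; at the stop its rear is from 25 mm outside to 10 mm inside the mouth.
- rest: Fixed wooden rest for the drift. Base 160 (x) by 76 (y) by 8 thick; two saddles, 14 thick, at x = -55 and +55, seats 30 above the bench, with side lips up to 42 leaving 28 between them. Between the saddles the space is free for fingers down to the base. Origin: centre of the underside; the drift lies along x.
- drift: Square brass bar 150 long (x), 16 by 16, 0.33 kg; both ends are alike. Origin: centre of its underside. At the start it lies in the rest, its underside 30 above the bench, and is best taken by its middle, from above, across its width.
- spare_holder: Bystander: a second steel holder like the first (80 x 40 x 40 mm), on the open bench. Origin: centre of its underside.
- tin: Bystander: dark steel tin, 66 across, 75 tall. Origin: centre of its underside.
- spare_wheel: Bystander: spare grinding wheel lying flat, 100 across, 20 thick. Origin: centre of its underside.
- wire_brush: Bystander: flat brush with a wooden handle, lying on the bench.
- spanner: Bystander: spanner lying on the bench.
- square: Bystander: steel try square lying on the bench, legs about 100 and 130.
Things that resemble listed ones, but are neither listed nor needed, are in the scene too. Of the things that look like the drift, the smaller one is meant. What is shaped like the rest but black is not meant.

How it is judged:
By the outcome, as a careful person would: the job done as asked, in the order asked, and still so for the second after the job is handed in, with the robot touching nothing.
It also fails if it takes over 67 s, if anything falls off the work surface, if the arm or the gripper's body presses on something with over 40 N, if the wrist force passes 120 N, or if a joint passes its speed limit or range.

## Working session

There is one attempt and no reset: what is moved stays moved. The work goes in short steps, Python scripts to look and compute and a tool call to move; the robot and the scene stay as the last step left them, time stands still between calls to the robot, and variables do not carry over. Pictures are saved under pics/ and viewed, about 8 in all and at most 12, crops included, and the job is handed in when it is done.

Besides the shell and the picture viewer there is one more tool, called as name(argument=value, ...), one argument or row to a line, values as JSON. step_arm: Moves the arm, as the interface text tells. Its arguments: {"type":"object","properties":{"series":{"type":"array"},"grip_force":{"type":"number"}},"required":["series"]}

```bash
mkdir -p pics
cat > h.py <<'E'
import numpy as np,cv2,pickle
from scipy.spatial.transform import Rotation as Ro
from plant import robot
def snap(n,f):
    s=robot.sense(); c=robot.capture(n); c['s']=s
    if n=='wrist':
        T=np.eye(4);T[:3,:3]=Ro.from_quat(s['tool_rot']).as_matrix();T[:3,3]=s['tcp_pos']
        M=np.linalg.inv(T@np.array(c['tool_from_camera'])); c['R']=M[:3,:3];c['t']=M[:3,3]
    cv2.imwrite(f'pics/{f}.png',c['pixels']); pickle.dump(c,open(f'pics/{f}.pkl','wb')); return c
def load(f): return pickle.load(open(f'pics/{f}.pkl','rb'))
def pt(c,u,v,z):
    K=np.array(c['camera_matrix']);d=np.array([(u-K[0,2])/K[0,0],(v-K[1,2])/K[1,1]])
    x=d.copy()
    for _ in range(20): x=d/(1+c['k1']*(x@x))
    R=np.array(c['R']);t=np.array(c['t']).ravel();o=-R.T@t;r=R.T@np.array([x[0],x[1],1])
    return o+r*(z-o[2])/r[2]
def px(c,X):
    R=np.array(c['R']);t=np.array(c['t']).ravel();p=R@np.array(X)+t;s=p[:2]/p[2];s=s*(1+c['k1']*(s@s))
    K=np.array(c['camera_matrix']);return np.array([K[0,0]*s[0]+K[0,2],K[1,1]*s[1]+K[1,2]])
E
python3 - <<'E'
from h import *
for n in ('top','side'):
    c=snap(n,n+'0'); print(n,-np.array(c['R']).T@np.array(c['t']).ravel(),c['k1'],c['camera_matrix'][0])
s=robot.sense();print(s)
E
```

```text
top [ 0.31993699 -0.04762189  1.16670576] 0.01777892327581199 [448.89751961   0.         319.16536771]
side [ 0.25639291 -0.83662626  0.91890205] 0.0008597199950254773 [620.94375635   0.         322.74265485]
{'time_s': 0.1, 'joint_pos': array([ 1.13569991e+00,  2.91253893e-01, -1.54031716e-01,  1.12670129e+00,
       -1.64645805e-05,  1.43148400e+00]), 'dq': array([-1.73360534e-05, -1.00320467e-03,  1.81443207e-03, -6.64035833e-04,
        2.22164184e-03,  7.93161664e-05]), 'effort': array([ 2.25167190e-03, -5.37975669e+01,  3.31920111e+01,  9.21625353e-03,
       -1.97880991e-04, -1.72527486e-07]), 'tcp_pos': array([0.15287929, 0.50185367, 0.23878131]), 'tool_rot': array([ 1.47353484e-01,  9.89083716e-01, -5.73233240e-04, -1.60732435e-04]), 'force': array([-0.04300216, -0.35213333, -0.17939501]), 'wrist_torque': array([-0.00690858,  0.05006221, -0.02827295]), 'width': 0.0856587315522837}
```

View pics/top0.png

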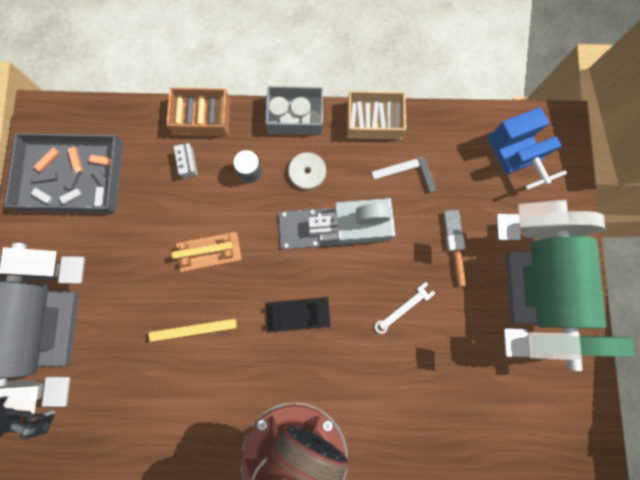

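View pics/side0.png

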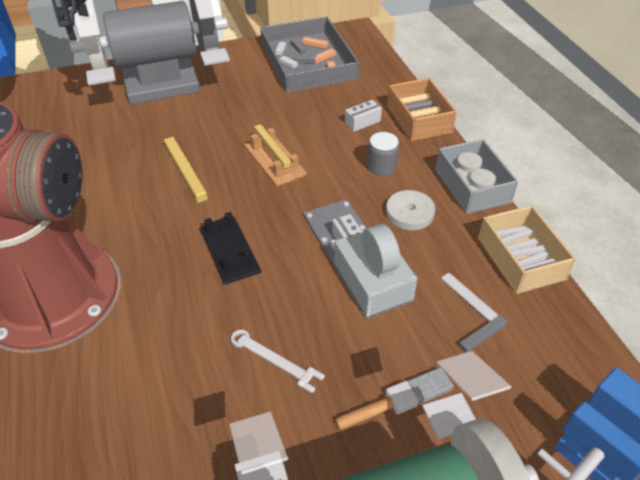

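Top view: the wooden rest with the short drift is at about (205,250), the bed and hood at (280–395, 200–248), with the hood on the right, so the push is toward world −y. The long brass bar (193,330) and the black rest are decoys. I'll enlarge the top view for corners.

Run:
```python
from h import *
c=load('top0');p=c['pixels']
a=cv2.resize(p[220:280,165:250],None,fx=9,fy=9,interpolation=cv2.INTER_CUBIC)[:, :765]
b=cv2.resize(p[190:255,270:405],None,fx=5.6,fy=5.6,interpolation=cv2.INTER_CUBIC)
a=cv2.resize(a,None,fx=.42,fy=.42);
print(a.shape,b.shape)
im=np.zeros((a.shape[0]+b.shape[0],800,3),np.uint8);im[:a.shape[0],:a.shape[1]]=a;im[a.shape[0]:,:b.shape[1]]=b
im=im[:600];cv2.imwrite('pics/crop1.png',im);print(im.shape)
for n,u,v,z in [('drift L',172,256,.046),('drift R',232,245,.046),('bed',278,211,.008),('bed',282,249,.008),('hood',395,240,.068),('hood',338,203,.068),('restcorner',242,263,.008)]: print(n,pt(c,u,v,z))
```

```text
(227, 321, 3) (364, 756, 3)
(591, 800, 3)
drift L [0.47777398 0.31641549 0.046     ]
drift R [0.50829039 0.16780842 0.046     ]
bed [0.60823651 0.0581188  0.008     ]
bed [0.50630148 0.04427859 0.008     ]
hood [ 0.52413518 -0.24094099  0.068     ]
hood [ 0.61680606 -0.09826569  0.068     ]
restcorner [0.46780255 0.14673537 0.008     ]
```

View pics/crop1.png

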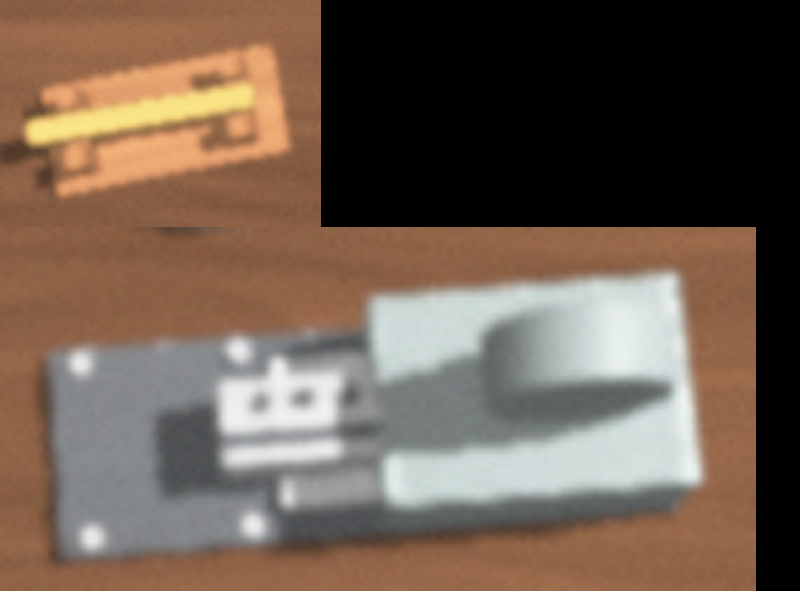

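```bash
cat >> h.py <<'E'
from scipy.optimize import least_squares
def fit(c,uv,X,x0):
    def P(p):
        C,S=np.cos(p[2]),np.sin(p[2]); return [[p[0]+C*x-S*y,p[1]+S*x+C*y,z] for x,y,z in X]
    r=least_squares(lambda p:(np.array([px(c,q) for q in P(p)])-uv).ravel(),x0); return r.x,r.fun.reshape(-1,2).round(1)
def inbed(b,w):
    C,S=np.cos(b[2]),np.sin(b[2]);d=np.array(w[:2])-b[:2];return np.array([C*d[0]+S*d[1],-S*d[0]+C*d[1]])
E
python3 - <<'E'
from h import *
c=load('top0')
B=lambda x,y:(270+(x+.5)/5.6-.5,190+(y-227+.5)/5.6-.5)
A=lambda x,y:(165+x/3.78,220+y/3.78)
b,r=fit(c,[B(48,353),B(60,560),B(368,297),B(676,272),B(702,484),B(387,507)],[(-.15,.05,.008),(-.15,-.05,.008),(0,.048,.068),(.14,.048,.068),(.14,-.048,.068),(0,-.048,.068)],[.56,-.1,-1.5])
print('bed',b,np.degrees(b[2]),r.tolist())
for q in [(217,378),(223,468)]: print('holder rear',inbed(b,pt(c,*B(*q),.048)))
R,r=fit(c,[A(42,87),A(270,45),A(290,150),A(60,195)],[(-.08,.038,.008),(.08,.038,.008),(.08,-.038,.008),(-.08,-.038,.008)],[.5,.24,-1.4])
print('rest',R,np.degrees(R[2]),r.tolist())
l=pt(c,*A(27,132),.046);rr=pt(c,*A(254,96),.046);d=rr-l;print('drift',(l+rr)/2,np.degrees(np.arctan2(d[1],d[0])),np.hypot(*d[:2]),inbed(R,(l+rr)/2))
E
```

```text
bed [ 0.57064687 -0.0962632  -1.47220189] -84.35095498652358 [[-0.1, -0.1], [0.2, -0.0], [0.0, 0.2], [0.0, 0.4], [-0.3, -0.4], [0.1, -0.0]]
holder rear [-0.07092409  0.0214812 ]
holder rear [-0.07148374 -0.02054585]
rest [ 0.49668315  0.23418821 -1.35704073] -77.75270625662439 [[0.1, 0.2], [0.5, -0.4], [-0.0, -0.0], [-0.6, 0.1]]
drift [0.4938975 0.2417677 0.046    ] -79.81551418754313 0.15139833411439949 [-0.00799791 -0.0011144 ]
```

step_arm(
  series=[
    [85,-45,-17,0,8],
    [85,-90,-34,0,16],
    [85,-135,-51,0,24],
    [85,-180,-68,0,32],
    [85,-225,-85,0,40],
    [85,-270,-102,0,48],
    [85,-315,-118,0,55],
    [85,-360,-134,0,61.5],
  ],
)

```text
time_s: 0.9
tcp_pos: [0.4594, 0.2671, 0.2387]
tool_rot: [0.634, 0.773, -0.001, 0.0]
force: [-0.3, -0.2, 0.4]
width: 0.085
```

```bash
cat >> h.py <<'E'
def go(x,y,z,ang):
    "tool shift (mm) and turn (deg) to world TCP xyz with tool-y heading ang deg"
    s=robot.sense();M=Ro.from_quat(s['tool_rot']).as_matrix();d=M.T@(np.array([x,y,z])-s['tcp_pos'])*1000
    a=np.degrees(np.arctan2(M[1,1],M[0,1]));print('t',s['time_s'],'tcp',s['tcp_pos'].round(4),'yaw',a.round(2),'shift',d.round(1),'turn',((a-ang+180)%360-180).round(2),'F',np.array(s['force']).round(2),'w',s['width'],'tilt',M[:,2].round(4))
E
python3 -c "
from h import *
go(.494,.2415,.14,11.2)"
```

```text
t 0.9 tcp [0.4594 0.2671 0.2387] yaw 11.26 shift [-31.8  29.   98.7] turn 0.06 F [-0.27 -0.22  0.41] w 0.08504585627207148 tilt [-8.0e-04 -1.1e-03 -1.0e+00]
```

step_arm(
  series=[
    [85,-16,15,40,0],
    [85,-32,29,80,0],
    [85,-32,29,98,0],
    [85,-32,29,98.5,0],
    [85,-32,29,98.5,0],
  ],
)

```text
time_s: 1.4
tcp_pos: [0.4938, 0.2414, 0.1405]
tool_rot: [0.634, 0.773, -0.001, -0.0]
force: [1.2, 0.4, 0.4]
width: 0.0848
```

```bash
python3 -c "
from h import *
go(.494,.2415,.14,11.2)
c=snap('wrist','w1')
print(px(c,[.494,.2415,.046]))"
```

```text
t 1.4 tcp [0.4938 0.2414 0.1405] yaw 11.26 shift [0.1 0.2 0.5] turn 0.06 F [1.23 0.41 0.4 ] w 0.08476170794015928 tilt [-0.0014 -0.0012 -1.    ]
[314.583428   238.52406087]
```

View pics/w1.png

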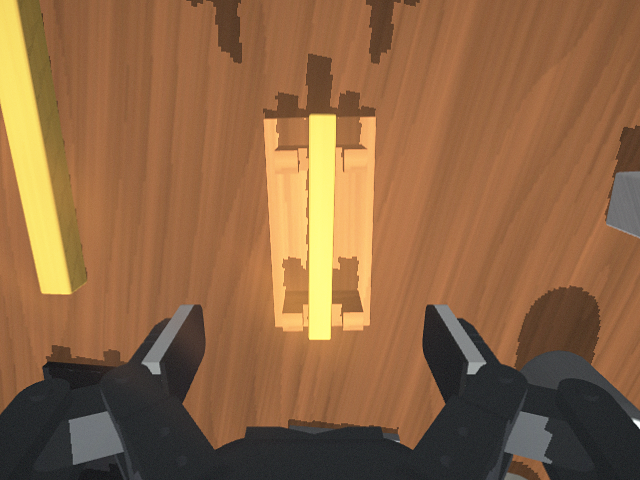

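Wrist view: the drift is seated in the saddles of the rest, spanning rows 113–338 at columns 308–335. I'll compute its precise pose.

```bash
python3 -c "
from h import *
c=load('w1')
a=(pt(c,310,114,.046)+pt(c,335,114,.046))/2
for v in (330,338):
  b=(pt(c,308.7,v,.046)+pt(c,331,v,.046))/2
  print(a,b,(a+b)/2,np.hypot(*(a-b)[:2]),np.degrees(np.arctan2(*(a-b)[[1,0]])))
g=[pt(c,*q,.008) for q in [(264,117),(375,116),(369,326),(277,327)]];print(sum(g)/4,g)
print(-c['R'].T@c['t'],c['R'][2])
d=(a+b)/2
go(d[0],d[1],.027,10.5)
"
```

```text
[0.48359838 0.31655132 0.046     ] [0.51068671 0.17672836 0.046     ] [0.49714254 0.24663984 0.046     ] 0.1424227487424379 100.96425902422764
[0.48359838 0.31655132 0.046     ] [0.51196981 0.17046574 0.046     ] [0.4977841  0.24350853 0.046     ] 0.14881511212725604 100.99065448893401
[0.50037377 0.2355023  0.008     ] [array([0.44642669, 0.30655977, 0.008     ]), array([0.51928318, 0.32175043, 0.008     ]), array([0.55396004, 0.1645303 , 0.008     ]), array([0.48182516, 0.1491687 , 0.008     ])]
[0.47800799 0.31919651 0.2761557 ] [ 0.06016489 -0.30612951 -0.95008679]
t 1.45 tcp [0.4943 0.2418 0.1413] yaw 11.29 shift [  1.1   3.7 114.3] turn 0.79 F [ 0.61  0.74 -0.17] w 0.08516475558672155 tilt [ 3.e-04 -7.e-04 -1.e+00]
```

step_arm(
  series=[
    [85,1,3.5,40,0.5],
    [85,1,3.5,80,0.5],
    [85,1,3.5,104,0.5],
    [85,1,3.5,114,0.5],
    [85,1,3.5,114.3,0.5],
    [40,1,3.5,114.3,0.5],
    [25,1,3.5,114.3,0.5],
    [20,1,3.5,114.3,0.5],
  ],
  grip_force=60,
)

```text
time_s: 2.25
tcp_pos: [0.4985, 0.2438, 0.0283]
tool_rot: [0.637, 0.77, 0.001, 0.001]
force: [0.3, -1.0, -0.5]
width: 0.0435
```

step_arm(
  series=[
    [12,0,0,0,0],
    [12,0,0,0,0],
    [12,0,0,0,0],
    [12,0,0,0,0],
    [12,0,0,0,0],
  ],
)

```text
time_s: 2.75
tcp_pos: [0.499, 0.2439, 0.0292]
tool_rot: [0.638, 0.77, 0.001, 0.001]
force: [-1.5, -0.3, 7.9]
width: 0.0151
```

```bash
python3 -c "
from h import *
go(.497,.2435,.027,10.5)
"
```

```text
t 2.75 tcp [0.499  0.2439 0.0292] yaw 10.78 shift [-0.  -2.1  2.2] turn 0.28 F [-1.5  -0.33  7.92] w 0.015133414959145032 tilt [ 3.5e-03  5.0e-04 -1.0e+00]
```

step_arm(
  series=[
    [12,0,0,-8,0],
    [12,0,0,-20,0],
    [12,0,0,-40,0],
    [12,0,0,-65,0],
    [12,0,0,-80,0],
    [12,0,0,-80,0],
  ],
)

```text
time_s: 3.35
tcp_pos: [0.5003, 0.2444, 0.1119]
tool_rot: [0.637, 0.77, 0.003, 0.002]
force: [0.1, -0.7, -4.1]
width: 0.0147
```

```bash
python3 -c "
from h import *
b=np.array([ 0.57064687,-0.0962632,-1.47220189]);C,S=np.cos(b[2]),np.sin(b[2])
w=b[:2]-.170*np.array([C,S]);print(w)
go(w[0],w[1],.108,5.65)
"
```

```text
[0.55391296 0.0729112 ]
t 3.35 tcp [0.5003 0.2444 0.1119] yaw 10.79 shift [-178.5   20.6    4. ] turn 5.14 F [ 0.12 -0.67 -4.1 ] w 0.014683825125318344 tilt [ 0.0076  0.0018 -1.    ]
```

step_arm(
  series=[
    [12,-35,4,0,1],
    [12,-75,8,1,2],
    [12,-115,13,2,3],
    [12,-155,18,3,4],
    [12,-175,20,4,5],
    [12,-178.5,20.5,4,5.1],
    [12,-178.5,20.5,4,5.1],
    [12,-178.5,20.5,4,5.1],
  ],
)

```text
time_s: 4.15
tcp_pos: [0.5532, 0.0738, 0.1077]
tool_rot: [0.671, 0.742, 0.003, 0.002]
force: [-0.3, -1.0, -3.5]
width: 0.0149
```

```bash
python3 -c "
from h import *
go(0.5539,.0729,.108,5.65)
c=snap('wrist','w2');t=snap('top','t2')
p=c['pixels'];cv2.imwrite('pics/w2b.png',np.hstack([cv2.resize(p,(480,360)),cv2.resize(t['pixels'][180:270,220:300],(320,360),interpolation=2)]))
"
```

```text
t 4.15 tcp [0.5532 0.0738 0.1077] yaw 5.74 shift [-1.   0.6 -0.3] turn 0.09 F [-0.28 -1.04 -3.54] w 0.014922235730287265 tilt [ 0.0066  0.0023 -1.    ]
```

View pics/w2.png

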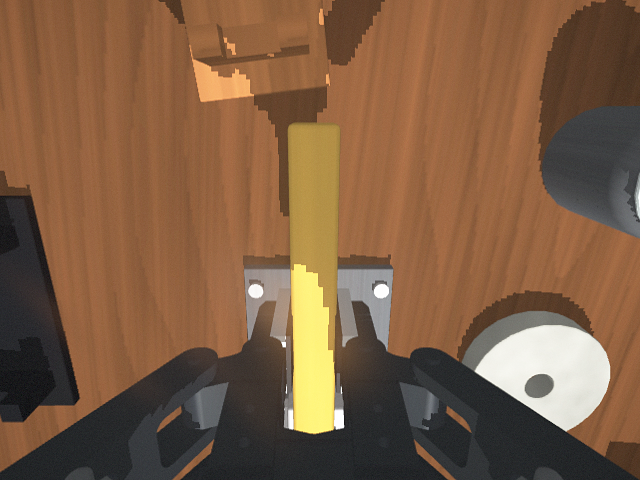

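```bash
python3 -c "
from h import *
c=load('w2');b=np.array([ 0.57064687,-0.0962632,-1.47220189])
z=.1077-.0005+.016
r=(pt(c,290,125,z)+pt(c,338.5,125,z))/2;print('rear width',np.linalg.norm(pt(c,290,125,z)-pt(c,338.5,125,z)))
m=(pt(c,293,420,z)+pt(c,335,420,z))/2;d=m-r
print(inbed(b,r),inbed(b,m),'dist to grip',np.hypot(*(r-c['s']['tcp_pos'])[:2]),'ang',np.degrees(np.arctan2(d[1],d[0])))
for q in [(245,268),(392,266)]: print('bed rear',inbed(b,pt(c,*q,.008)))
for q in [(256,290),(381,290)]: print('screws',inbed(b,pt(c,*q,.009)))
"
```

```text
rear width 0.014687377968885949
[-0.24514585 -0.00098325] [-0.13335775 -0.0007933 ] dist to grip 0.07418997349798802 ang -84.25359903729392
bed rear [-0.14873342 -0.0457704 ]
bed rear [-0.1500522   0.05219503]
screws [-0.13302636 -0.03901783]
screws [-0.13287199  0.04564725]
```

View pics/w2b.png

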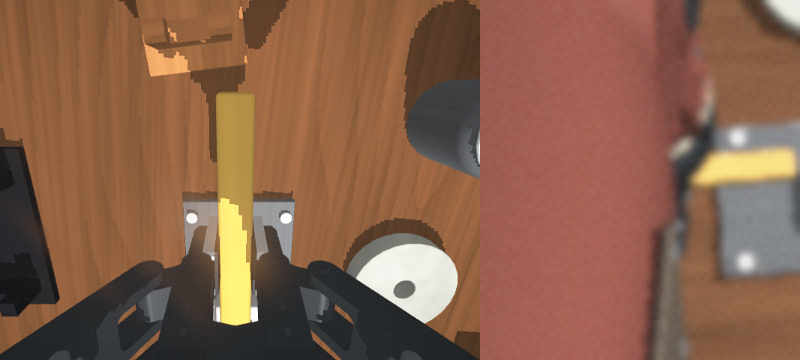

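step_arm(
  series=[
    [12,0,4,20,0],
    [12,0,4,45,0],
    [12,0,4,65,0],
    [12,0,4,78,0],
    [12,0,4,83.5,0],
    [12,0,4,83.5,0],
    [12,0,4,83.5,0],
  ],
)

```text
time_s: 4.95
tcp_pos: [0.5585, 0.0748, 0.0251]
tool_rot: [0.67, 0.742, 0.004, 0.002]
force: [0.8, 0.4, -3.1]
width: 0.0152
```

```bash
cat >> h.py <<'E'
bed=np.array([.5741,-.0959,-1.47220189])
def stat():
    s=robot.sense();q=inbed(bed,s['tcp_pos'])*1000;C,S=np.cos(bed[2]),np.sin(bed[2]);f=s['force']
    print('t',s['time_s'],'bed x,y',q.round(2),'z',s['tcp_pos'][2].round(4),'front~',(q[0]+75.5).round(1),'Fbed x,y,z',round(C*f[0]+S*f[1],2),round(-S*f[0]+C*f[1],2),round(f[2],2))
    x=-.17;w=bed[:2]+np.array([C,S])*q[0]/1000;go(w[0],w[1],.024,5.65)
E
python3 -c "
from h import *
stat();snap('side','s3');p=load('s3')['pixels'][150:330,250:430];cv2.imwrite('pics/s3c.png',cv2.resize(p,(540,540),interpolation=2))"
```

```text
t 4.95 bed x,y [-171.44    1.28] z 0.0251 front~ -95.9 Fbed x,y,z -0.3 0.79 -3.07
t 4.95 tcp [0.5585 0.0748 0.0251] yaw 5.8 shift [ 0.  -1.3  1.1] turn 0.15 F [ 0.76  0.38 -3.07] w 0.01519063149446696 tilt [ 0.0082  0.0022 -1.    ]
```

View pics/s3c.png

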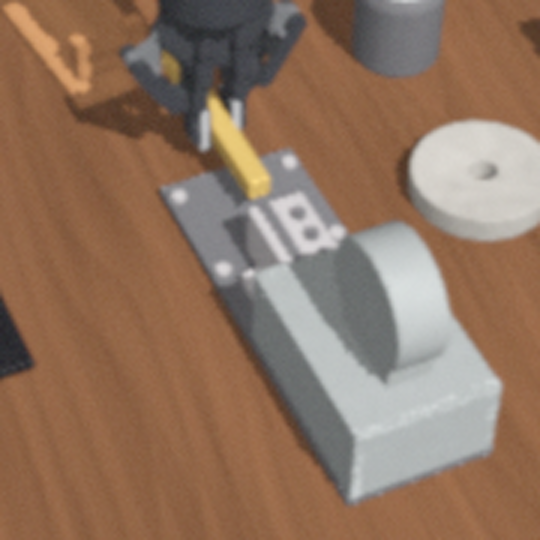

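step_arm(
  series=[
    [12,-3,-1,0,0],
    [12,-7,-1,0,0],
    [12,-11,-1,0,0],
    [12,-15,-1,0,0],
    [12,-18,-1,0,0],
    [12,-20,-1,0,0],
    [12,-20,-1,0,0],
  ],
)

```text
time_s: 5.7
tcp_pos: [0.5597, 0.0544, 0.0253]
tool_rot: [0.671, 0.742, 0.004, 0.003]
force: [-0.2, -0.3, -4.1]
width: 0.0151
```

step_arm(
  series=[
    [12,-1,0,0,0],
    [12,-2,0,0,0],
    [12,-3,0,0,0],
    [12,-4,0,0,0],
    [12,-5,0,0,0],
    [12,-6,0,0,0],
    [12,-6,0,0,0],
    [12,-6,0,0,0],
  ],
)

```text
time_s: 6.5
tcp_pos: [0.5602, 0.0488, 0.0253]
tool_rot: [0.671, 0.742, 0.004, 0.002]
force: [-0.6, 4.5, -3.1]
width: 0.0148
```

```bash
python3 -c "
from h import *
stat()"
```

```text
t 6.5 bed x,y [-145.4     0.45] z 0.0253 front~ -69.9 Fbed x,y,z -4.5 -0.19 -3.1
t 6.5 tcp [0.5602 0.0488 0.0253] yaw 5.79 shift [-0.  -0.5  1.3] turn 0.14 F [-0.63  4.45 -3.1 ] w 0.014823714450033809 tilt [ 0.0085  0.0028 -1.    ]
```

step_arm(
  series=[
    [12,-1,0,0,0],
    [12,-2,0,0,0],
    [12,-3,0,0,0],
    [12,-4,0,0,0],
    [12,-5,0,0,0],
    [12,-6,0,0,0],
    [12,-7,0,0,0],
    [12,-8,0,0,0],
  ],
)

```text
time_s: 7.3
tcp_pos: [0.561, 0.0408, 0.0252]
tool_rot: [0.671, 0.742, 0.004, 0.002]
force: [-1.0, 3.4, -3.1]
width: 0.0152
```

step_arm(
  series=[
    [12,-1,0,0,0],
    [12,-2,0,0,0],
    [12,-3,0,0,0],
    [12,-4,0,0,0],
    [12,-5,0,0,0],
    [12,-6,0,0,0],
    [12,-7,0,0,0],
    [12,-8,0,0,0],
  ],
)

```text
time_s: 8.1
tcp_pos: [0.5619, 0.0327, 0.0252]
tool_rot: [0.671, 0.742, 0.004, 0.002]
force: [0.3, 3.5, -2.9]
width: 0.015
```

step_arm(
  series=[
    [12,-1,0,0,0],
    [12,-2,0,0,0],
    [12,-3,0,0,0],
    [12,-4,0,0,0],
    [12,-5,0,0,0],
    [12,-6,0,0,0],
    [12,-7,0,0,0],
    [12,-8,0,0,0],
  ],
)

```text
time_s: 8.9
tcp_pos: [0.5627, 0.0247, 0.0252]
tool_rot: [0.671, 0.742, 0.004, 0.002]
force: [-0.6, 3.7, -2.9]
width: 0.0149
```

```bash
python3 -c "
from h import *
stat()"
```

```text
t 8.9 bed x,y [-121.14    0.48] z 0.0252 front~ -45.6 Fbed x,y,z -3.74 -0.25 -2.87
t 8.9 tcp [0.5627 0.0247 0.0252] yaw 5.78 shift [-0.  -0.5  1.2] turn 0.13 F [-0.61  3.7  -2.87] w 0.014872759359683109 tilt [ 0.0084  0.0028 -1.    ]
```

step_arm(
  series=[
    [12,-1,0,0,0],
    [12,-2,0,0,0],
    [12,-3,0,0,0],
    [12,-4,0,0,0],
    [12,-5,0,0,0],
    [12,-6,0,0,0],
    [12,-6.5,0,0,0],
    [12,-7,0,0,0],
  ],
)

```text
time_s: 9.7
tcp_pos: [0.5634, 0.0177, 0.0252]
tool_rot: [0.671, 0.742, 0.004, 0.002]
force: [-0.6, 5.0, -3.0]
width: 0.0147
```

step_arm(
  series=[
    [12,-1,0,0,0],
    [12,-2,0,0,0],
    [12,-3,0,0,0],
    [12,-4,0,0,0],
    [12,-4.5,0,0,0],
    [12,-5,0,0,0],
    [12,-5.5,0,0,0],
    [12,-6,0,0,0],
  ],
)

```text
time_s: 10.5
tcp_pos: [0.564, 0.0117, 0.0252]
tool_rot: [0.671, 0.742, 0.004, 0.002]
force: [-1.0, 4.7, -2.9]
width: 0.015
```

step_arm(
  series=[
    [12,-0.5,0,0,0],
    [12,-1,0,0,0],
    [12,-1.5,0,0,0],
    [12,-2,0,0,0],
    [12,-2.4,0,0,0],
    [12,-2.8,0,0,0],
    [12,-2.8,0,0,0],
  ],
)

```text
time_s: 11.2
tcp_pos: [0.5643, 0.0088, 0.0252]
tool_rot: [0.671, 0.742, 0.004, 0.002]
force: [0.2, 2.6, -2.2]
width: 0.0144
```

step_arm(
  series=[
    [12,-0.5,0,0,0],
    [12,-1,0,0,0],
    [12,-1.5,0,0,0],
    [12,-2,0,0,0],
    [12,-2.5,0,0,0],
    [12,-3,0,0,0],
  ],
)

```text
time_s: 11.8
tcp_pos: [0.5646, 0.0058, 0.0251]
tool_rot: [0.671, 0.742, 0.004, 0.002]
force: [-1.8, 5.4, -2.4]
width: 0.015
```

step_arm(
  series=[
    [12,-0.5,0,0,0],
    [12,-1,0,0,0],
    [12,-1.5,0,0,0],
    [12,-2,0,0,0],
    [12,-2.5,0,0,0],
  ],
)

```text
time_s: 12.3
tcp_pos: [0.5648, 0.0033, 0.0252]
tool_rot: [0.671, 0.742, 0.004, 0.002]
force: [-0.1, 4.9, -2.3]
width: 0.0149
```

step_arm(
  series=[
    [12,-0.5,0,0,0],
    [12,-1,0,0,0],
    [12,-1.5,0,0,0],
    [12,-2,0,0,0],
    [12,-2.5,0,0,0],
  ],
)

```text
time_s: 12.8
tcp_pos: [0.565, 0.0007, 0.0251]
tool_rot: [0.671, 0.742, 0.004, 0.002]
force: [0.0, 5.3, -3.0]
width: 0.0151
```

step_arm(
  series=[
    [12,-0.5,0,0,0],
    [12,-1,0,0,0],
    [12,-1.5,0,0,0],
    [12,-2,0,0,0],
    [12,-2.5,0,0,0],
  ],
)

```text
time_s: 13.3
tcp_pos: [0.5653, -0.0018, 0.0251]
tool_rot: [0.671, 0.742, 0.004, 0.002]
force: [-1.0, 5.2, -1.7]
width: 0.0147
```

step_arm(
  series=[
    [12,-0.5,0,0,0],
    [12,-1,0,0,0],
    [12,-1.5,0,0,0],
    [12,-2,0,0,0],
    [12,-2.5,0,0,0],
  ],
)

```text
time_s: 13.8
tcp_pos: [0.5655, -0.0043, 0.0251]
tool_rot: [0.671, 0.742, 0.004, 0.002]
force: [-1.7, 4.2, -2.9]
width: 0.0146
```

step_arm(
  series=[
    [12,-0.5,0,0,0],
    [12,-1,0,0,0],
    [12,-1.5,0,0,0],
    [12,-2,0,0,0],
    [12,-2.5,0,0,0],
  ],
)

```text
time_s: 14.3
tcp_pos: [0.5658, -0.0068, 0.0251]
tool_rot: [0.671, 0.742, 0.004, 0.002]
force: [-0.1, 4.5, -1.7]
width: 0.0151
```

step_arm(
  series=[
    [12,-0.5,0,0,0],
    [12,-1,0,0,0],
    [12,-1.5,0,0,0],
    [12,-2,0,0,0],
    [12,-2.5,0,0,0],
  ],
)

```text
time_s: 14.8
tcp_pos: [0.5661, -0.0093, 0.0251]
tool_rot: [0.671, 0.742, 0.004, 0.002]
force: [-0.8, 5.3, -2.3]
width: 0.0147
```

step_arm(
  series=[
    [12,-0.5,0,0,0],
    [12,-1,0,0,0],
    [12,-1.5,0,0,0],
    [12,-2,0,0,0],
    [12,-2.5,0,0,0],
  ],
)

```text
time_s: 15.3
tcp_pos: [0.5662, -0.0109, 0.0251]
tool_rot: [0.67, 0.742, 0.004, 0.002]
force: [-0.9, 8.8, -1.3]
width: 0.0152
```

step_arm(
  series=[
    [12,-0.5,0,0,0],
    [12,-0.5,0,0,0],
  ],
)

```text
time_s: 15.5
tcp_pos: [0.5662, -0.0109, 0.0251]
tool_rot: [0.67, 0.742, 0.005, 0.001]
force: [-0.8, 7.3, -1.2]
width: 0.0149
```

```bash
python3 -c "
from h import *
stat()"
```

```text
t 15.5 bed x,y [-85.35   0.49] z 0.0251 front~ -9.9 Fbed x,y,z -7.37 -0.08 -1.17
t 15.5 tcp [ 0.5662 -0.0109  0.0251] yaw 5.83 shift [-0.  -0.5  1.1] turn 0.18 F [-0.81  7.33 -1.17] w 0.014918753498683313 tilt [ 0.0082  0.0057 -1.    ]
```

step_arm(
  series=[
    [12,-0.4,0,0,0],
    [12,-0.8,0,0,0],
    [12,-1.2,0,0,0],
    [12,-1.2,0,0,0],
  ],
)

```text
time_s: 15.9
tcp_pos: [0.5662, -0.0111, 0.0252]
tool_rot: [0.67, 0.742, 0.006, 0.0]
force: [-0.4, 9.8, -0.4]
width: 0.0147
```

step_arm(
  series=[
    [12,-0.5,0,0,0],
    [12,-1,0,0,0],
    [12,-1.5,0,0,0],
    [12,-1.8,0,0,0],
    [12,-1.8,0,0,0],
  ],
)

```text
time_s: 16.4
tcp_pos: [0.5661, -0.0116, 0.0252]
tool_rot: [0.67, 0.743, 0.006, -0.0]
force: [-0.6, 12.3, 0.1]
width: 0.0148
```

```bash
python3 -c "
from h import *
stat()
c=snap('wrist','w4')"
```

```text
t 16.4 bed x,y [-84.71   0.38] z 0.0252 front~ -9.2 Fbed x,y,z -12.25 0.65 0.13
t 16.4 tcp [ 0.5661 -0.0116  0.0252] yaw 5.93 shift [-0.  -0.4  1.2] turn 0.28 F [-0.56 12.26  0.13] w 0.014803904970472504 tilt [ 0.0079  0.0101 -0.9999]
```

View pics/w4.png

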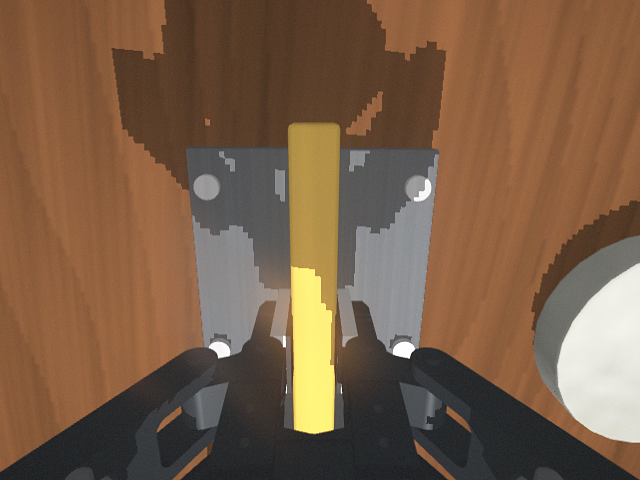

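The drift hasn't slipped in the jaws: its rear end is still at row 123, columns 289–339. Force rose with advance to about 12 N in total, so the holder is on the stop. Next I'll draw back slowly.

step_arm(
  series=[
    [12,-1.2,0,0,0],
    [12,-0.9,0,0,0],
    [12,-0.6,0,0,0],
    [12,-0.3,0,0,0],
    [12,0,0,0,0],
    [12,0.3,0,0,0],
    [12,0.6,0,0,0],
    [12,0.9,0,0,0],
  ],
)

```text
time_s: 17.25
tcp_pos: [0.5662, -0.0111, 0.0253]
tool_rot: [0.67, 0.743, 0.006, -0.0]
force: [-1.2, 1.7, -3.0]
width: 0.0147
```

step_arm(
  series=[
    [12,0.2,0,0,0],
    [12,0.4,0,0,0],
    [12,0.6,0,0,0],
    [12,0.8,0,0,0],
    [12,1,0,0,0],
    [12,1.2,0,0,0],
    [12,1.4,0,0,0],
    [12,1.6,0,0,0],
  ],
)

```text
time_s: 18.05
tcp_pos: [0.566, -0.0095, 0.0252]
tool_rot: [0.67, 0.743, 0.006, -0.0]
force: [-0.6, -0.1, -3.1]
width: 0.0147
```

step_arm(
  series=[
    [12,0.2,0,0,0],
    [12,0.4,0,0,0],
    [12,0.6,0,0,0],
    [12,0.8,0,0,0],
    [12,1,0,0,0],
    [12,1.2,0,0,0],
    [12,1.4,0,0,0],
    [12,1.6,0,0,0],
  ],
)

```text
time_s: 18.85
tcp_pos: [0.5659, -0.0079, 0.0253]
tool_rot: [0.67, 0.743, 0.006, -0.0]
force: [0.0, -0.2, -3.7]
width: 0.0148
```

step_arm(
  series=[
    [12,3,0,0,0],
    [12,8,0,0,0],
    [12,15,0,0,0],
    [12,25,0,0,0],
    [12,40,0,-5,0],
    [12,55,0,-25,0],
    [12,60,0,-55,0],
    [12,60,0,-85,0],
  ],
)

```text
time_s: 19.65
tcp_pos: [0.5581, 0.0531, 0.1118]
tool_rot: [0.669, 0.743, 0.006, -0.001]
force: [0.4, -0.8, -3.3]
width: 0.0146
```

```bash
python3 -c "
from h import *
go(.499,.2439,.11,10.79)
s=snap('side','s5');p=s['pixels'][170:300,290:430];cv2.imwrite('pics/s5c.png',cv2.resize(p,(700,650),interpolation=2)[:600])"
```

```text
t 19.65 tcp [0.5581 0.0531 0.1118] yaw 6.02 shift [195.9 -38.8   3.3] turn -4.77 F [ 0.36 -0.75 -3.35] w 0.014573114083943071 tilt [ 0.0071  0.0098 -0.9999]
```

View pics/s5c.png

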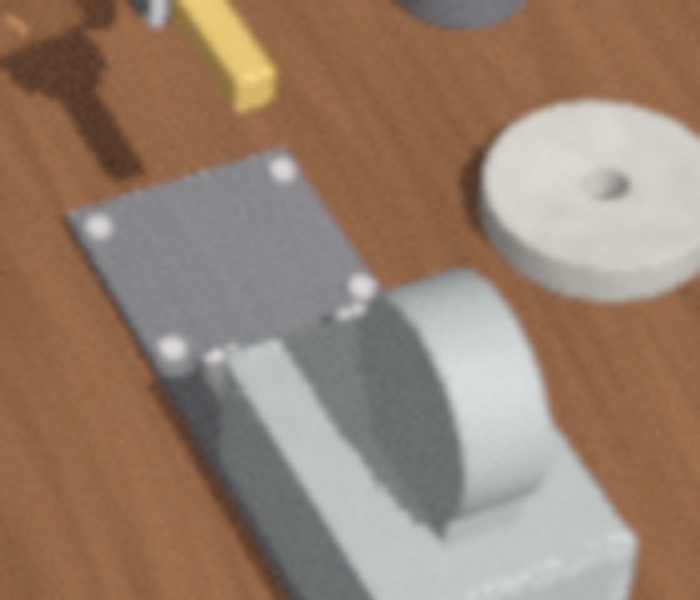

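The holder's rear face is now just inside the mouth (around crop (335,320)), with nothing else disturbed. I'll return the drift.

step_arm(
  series=[
    [12,35,-7,0,-1],
    [12,75,-15,0,-2],
    [12,115,-23,0,-3],
    [12,155,-31,1,-4],
    [12,180,-36,2,-5],
    [12,192,-38,3,-5.8],
    [12,192,-38,3,-5.8],
    [12,192,-38,3,-5.8],
  ],
)

```text
time_s: 20.5
tcp_pos: [0.5032, 0.2395, 0.1148]
tool_rot: [0.631, 0.776, 0.008, 0.003]
force: [0.5, -0.7, -3.7]
width: 0.0146
```

```bash
python3 -c "
from h import *
go(.4995,.240,.030,11.8)
c=snap('wrist','w6')"
```

```text
t 20.5 tcp [0.5032 0.2395 0.1148] yaw 11.82 shift [ 0.8 -4.8 84.8] turn 0.02 F [ 0.47 -0.74 -3.72] w 0.014585875227538209 tilt [ 0.0142  0.0089 -0.9999]
```

View pics/w6.png

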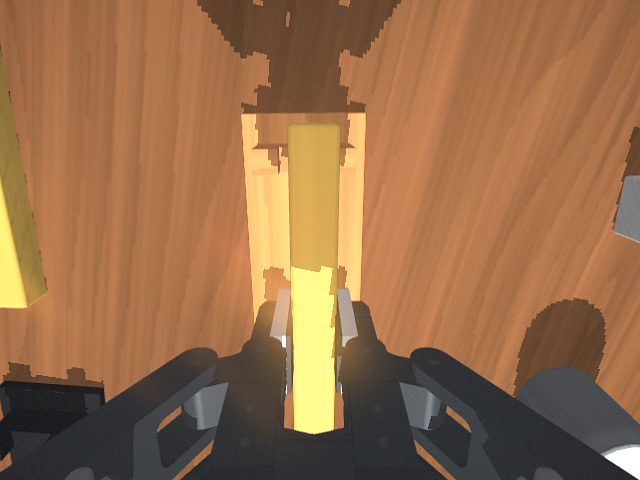

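step_arm(
  series=[
    [12,1,-4.6,15,0],
    [12,1,-4.6,35,0],
    [12,1,-4.6,52,0],
    [12,1,-4.6,65,0],
    [12,1,-4.6,72,0],
    [12,1,-4.6,72,0],
  ],
)

```text
time_s: 21.15
tcp_pos: [0.4995, 0.239, 0.0421]
tool_rot: [0.631, 0.776, 0.007, 0.002]
force: [0.1, 0.5, -2.4]
width: 0.0151
```

```bash
python3 -c "
from h import *
go(.4995,.240,.0300,11.8)"
```

```text
t 21.15 tcp [0.4995 0.239  0.0421] yaw 11.71 shift [ 0.9  0.  12.1] turn -0.09 F [ 0.05  0.47 -2.37] w 0.015127238495676164 tilt [ 0.0129  0.0084 -0.9999]
```

step_arm(
  series=[
    [12,0,0,3,0],
    [12,0,0,6,0],
    [12,0,0,9,0],
    [12,0,0,11,0],
    [12,0,0,12,0],
    [12,0,0,12.3,0],
    [12,0,0,12.3,0],
  ],
)

```text
time_s: 21.85
tcp_pos: [0.4996, 0.2392, 0.0298]
tool_rot: [0.631, 0.776, 0.007, 0.002]
force: [-0.3, 0.9, -3.3]
width: 0.0148
```

step_arm(
  series=[
    [12,0,0,0.4,0],
    [12,0,0,0.8,0],
    [12,0,0,1.2,0],
    [12,0,0,1.2,0],
  ],
)

```text
time_s: 22.25
tcp_pos: [0.4998, 0.2393, 0.0292]
tool_rot: [0.631, 0.776, 0.008, 0.003]
force: [-2.2, -0.5, 5.6]
width: 0.0149
```

Seated, with an upward reaction of about 9 N. Release gently.

step_arm(
  series=[
    [16,0,0,0,0],
    [17,0,0,0,0],
    [19,0,0,0,0],
    [22,0,0,0,0],
    [28,0,0,0,0],
    [40,0,0,0,0],
    [60,0,0,0,0],
    [84,0,0,0,0],
  ],
)

```text
time_s: 23.05
tcp_pos: [0.4998, 0.2393, 0.0292]
tool_rot: [0.631, 0.776, 0.008, 0.003]
force: [-0.3, -0.4, -0.1]
width: 0.0672
```

step_arm(
  series=[
    [84,0,0,0,0],
    [84,0,0,0,0],
    [84,0,0,0,0],
    [84,0,0,-10,0],
    [84,0,0,-30,0],
    [84,0,0,-60,0],
    [84,0,0,-100,0],
    [84,0,0,-120,0],
  ],
)

```text
time_s: 23.85
tcp_pos: [0.4994, 0.2387, 0.153]
tool_rot: [0.631, 0.776, 0.009, 0.004]
force: [0.4, 0.8, -0.1]
width: 0.084
```

step_arm(
  series=[
    [84,30,0,-20,0],
    [84,50,-30,-40,0],
    [84,50,-60,-50,0],
    [84,50,-90,-50,0],
    [84,50,-120,-50,0],
    [84,50,-120,-50,0],
  ],
)

```text
time_s: 24.45
tcp_pos: [0.3674, 0.262, 0.2017]
tool_rot: [0.631, 0.776, 0.009, 0.003]
force: [-0.3, -0.6, -0.4]
width: 0.084
```

```bash
python3 -c "
from h import *
go(.5,.24,.2,11.8)
t=snap('top','t7');s=snap('side','s7')
a=cv2.resize(t['pixels'][140:290,150:410],(780,450)[:2],interpolation=2);a=cv2.resize(a,(520,300))
b=cv2.resize(s['pixels'][100:260,230:400],(319,300),interpolation=2)
im=np.zeros((600,800,3),np.uint8);im[:300,:520]=a;im[300:,:319]=b;im[300:,320:]=cv2.resize(t['pixels'][190:255,270:374],(480,300),interpolation=2);cv2.imwrite('pics/e7.png',im)"
```

```text
t 24.45 tcp [0.3674 0.262  0.2017] yaw 11.8 shift [-48.7 125.3   3.6] turn -0.0 F [-0.26 -0.61 -0.41] w 0.0839629078611215 tilt [ 0.0157  0.0093 -0.9998]
```

View pics/e7.png

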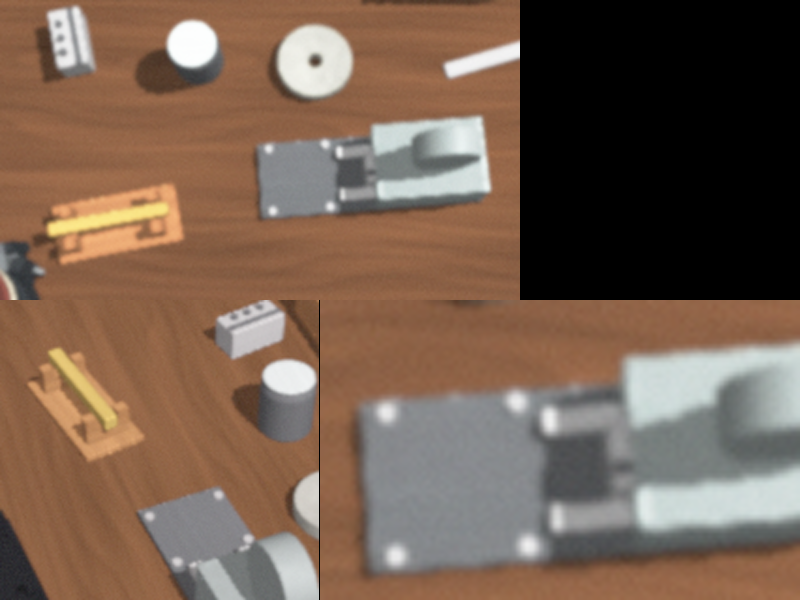

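The drift lies in its saddles (crop (108,218)). The holder's rear is just outside the mouth, the bystanders haven't moved, and the gripper is clear. Handing in.

```bash
python3 -c "
from plant import robot
print(robot.close_job())"
```

```text
the job is handed in; nothing more can be done
None
```

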